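# Clamp a pack of insert cards in the jig with the swing strap and cam lever

## Robot

A 7-joint arm with a two-finger parallel gripper is mounted at the origin on the work surface; the furniture and walls round the work are solid. World frame = base frame: x ahead of the robot, y to its left, z up, the work surface at z = 0. Lengths are in m, angles in rad, forces in N, time in s.
With the tool pointing down it reaches from about 0.425 to 0.875 m from the base axis. Payload 4.7 kg.
Tool frame: the origin (TCP) lies on the centre line of the jaws, within the pads' length; the fingertips stand 22 mm ahead of it and the grasp point (between the pads) lies 3 mm ahead of it; z points along the fingers, y is the direction in which the jaws open and shut (so a half turn about z gives the same grasp; the last joint's range is limited). The gripper opens to 87 mm and grips with 3 to 60 N. Pads are 19 mm wide; open, the fingers measure 117 mm over their backs; the gripper's body (75 mm by 190 mm) begins 51 mm behind the grasp point.
Start: joints at [-1.247, 0.321, -0.07, 1.45, 0.023, 1.371, -0.057], TCP at [0.198, 0.619, 0.245] pointing down, gripper open.
Joint ranges: [-2.86, 2.86], [-0.3, 2.09], [-1.38, 1.24], [0.06, 2.45], [-1.56, 4.7], [0.09, 2.05], [-2.69, 2.69]. Speed limits (rad/s): [2.57, 2.57, 3.14, 3.14, 3.14, 3.14, 3.14].

## Interface

Orientations are given as a rotation vector (axis times angle).
In Python, from bench import ctrl, imaging, close_job, finder gives the robot as it stands. The module is installed in compiled form; this text tells all that it offers.
- The arm moves only by the shell command python3 -m jog 'ROWS' [FORCE]. ROWS is JSON, a list that holds one entry, the list of rows, each a list of 7 numbers: the shift along the tool's x, y, z in cm, then the turn, a rotation vector about the tool's x, y, z in degrees, then the finger opening in cm, from 0 to 8.7. In form: [[[dx, dy, dz, ax, ay, az, claw], ...]]. A call has 1 to 12 rows; each row shifts and turns the commanded pose from where the row before left it, along the tool's axes as they then stand; what a row does not reach is not made up. A row lasts 1/10 s, in which the tool goes at most 50 mm and 8.59 degrees, less where a joint would pass 70% of its speed; a pose out of reach is approached as far as the arm can. A call is refused whole if a number of a shift passes 5 or a number of a turn 8.59, either way. A call with a gripper value outside its range is refused whole. The fingers move at their own pace and stop on an object; FORCE is the grip in N (left out, the last holds). Time passes only in rows, so rows that do not move let the fingers close. It gives the time, the measured TCP pose, the force and the opening at its end, in the units of the state.
- ctrl.get_state(): the state, without advancing time (a new reading comes with each control period).
- imaging.get_image(name): name is "scene" or "top" or "wrist"; returns a dict with "frame" (480x640x3 uint8, red, green, blue), "intrinsics" (3x3 intrinsics, pixels), "pose" (4x4, takes a point from camera to world coordinates). Camera axes: x right, y down, z forward; pixel columns grow to the right and rows downward; lengths in m; the calibration is good to about 2 mm. A picture is of the moment at which its call begins. There is no depth.
- close_job(): hands the job in, once; it reports no verdict.
Trained networks look in the newest picture that a camera, given by its name, has taken for a name from the list of things; names that differ only in an ending like _2 or _b are one class to them, and where a whole thing is asked for, a point or a joint stands for the part that bears it (a point fixed in the world has none). Each returns a list of dicts, best first, with "conf" (0 to 1); they miss things now and then, are a little off and sometimes report something else, mostly with a low value. They report only what shows in the picture. A call takes as long as a camera call. They do not tell look-alikes from the thing itself.
- finder.trace(label, camera): "region" (480x640 bool, what is visible of it) and "point" ([row, column] as shares, 0 to 1, of the picture: columns of its width, rows of its height, amid what is visible of it).
- finder.spot_point(label, camera): "point" ([row, column] as shares, 0 to 1, of the picture: columns of its width, rows of its height: a listed point, or the origin of a listed thing).
The state is a dict: "time": time; "joint_positions": joint angles; "qd": joint speeds; "joint_torque": joint torques, N m; "position": TCP position; "tool_rot": TCP orientation; "ft_force": force on the tool from outside, world axes, zero at the start; "torque": the same for the moment, N m; "grip_width": opening from 0.0 (shut) to 1.0 (fully open).
Only numpy, scipy, OpenCV 4.12 (cv2) and the standard library are available. Lean on these libraries where they do the work, as an engineer would, in place of code of your own. Each camera call takes 0.05 s, during which the arm holds its last target. There are 200 camera calls.

## Task

Clamp the pack of insert cards that lies in the jig: with the cam lever still raised, push the blue strap round over the pack until it meets its stop, then press the red cam lever all the way down so that the strap stays clamped on the cards. Only push: do not lift the pack or shift it in its nest, and leave the staple box, glue stick and tape measure where they stand.

Things in the scene. Friction and masses are not known exactly. Their poses are not given: they have to be found in the camera images.
- jig: Clamping jig, fixed: grey plate 120 (x) x 160 (y) x 12 mm on 30 mm rubber feet (top 42 mm above the table). Origin: centre below the plate, on the table; z up; yaw -1.87 to -1.27. A nest of fences (10 mm high) holds the card pack, centred at x = 0, y = -10 mm. Steel stop pin, 11 mm across, top 92 mm above the table, at x = +17.5, y = -66 mm. Between robot and jig, on the robot's right, stands a cloth stack 470 mm high.
- pivot (a point): Point on the vertical axis of the strap's stud, at the height of the lever's pin: x = 0, y = +50, z = +105 mm in the jig's frame. The steel fork round it is 32 mm wide and reaches 118 mm above the table.
- strap (a joint): Turn of the strap (the lever turns with it) about the vertical stud, rad, growing anticlockwise seen from above. In the jig's frame the strap points from the pivot along (-cos q, -sin q), the lever the other way; at 0 along -x; at 1.57, its stop, along -y with its pad over the cards. It starts open, 0 to 0.45, pointing to the robot's left. Stiff: stays where left (0.12 N m).
- strap_peg (a point): Black upright peg on the free end of the blue strap, 105 mm from the pivot axis: 12 mm thick, 17 mm across its head, standing from 88 to 132 mm above the table; the point is on its axis at half height (110 mm). The strap is 24 mm wide, 10 mm thick, its top at 88 mm, its end 122 mm from the pivot axis. Pressing the lever lowers it by 7 mm.
- lever (a joint): Tilt of the red cam lever, rad: 0 = raised to its upper stop, 65 degrees above level; 1.134 = fully down, level (lower stop). Its angle above level is 1.134 - value. It starts between 0 and 0.2. Its pin is level, square to the strap, at point pivot. It stays where it is left; 2 to 3 N at its end move it.
- lever_end (a point): Centre of the red ball (19 mm across) at the end of the cam lever, 85 mm from point pivot. The red round grip (13 mm thick) runs from 30 mm from the pivot out to the ball. The lever leans out on the side away from the strap.
- pad: Black rubber pressure pad, 26 mm across, under the strap, 60 mm from the pivot axis; origin: centre of its lower face. It passes a few millimetres above the cards while the lever is up, and springs against them when the lever is down.
- card_pack: Banded pack of white insert cards with a red band, 58 x 92 x 21 mm, loose in the jig's nest, its long side along the jig's x; origin: centre of its underside, 42 mm above the table. To be clamped, not moved.
- staple_box: Bystander: red box, 42 x 62 x 36 mm, standing on the table; origin: centre of its underside.
- glue_stick: Bystander: white glue stick with an orange cap, 26 mm across, 88 mm tall, standing upright; origin: centre of its underside.
- tape_measure: Bystander: yellow tape measure, 57 x 73 x 27 mm, lying on the table; origin: centre of its underside.
Not all that is in view belongs to the job. There is more than one size of the card_pack; the job needs the larger.

How it is judged:
By the outcome, as a careful person would: the job done as asked, in the order asked, and still so for the second after the job is handed in, with the robot touching nothing.
It also fails if it takes over 58 s, if anything falls off the work surface, if the arm or the gripper's body presses on something with over 40 N, if the wrist force passes 120 N, or if a joint passes its speed limit or range.

## Working session

There is one attempt and no reset: what is moved stays moved. The work goes in short steps, Python scripts to look and compute and a shell command to move; the robot and the scene stay as the last step left them, time stands still between calls to the robot, and variables do not carry over. Pictures are saved under pics/ and viewed, about 8 in all and at most 12, crops included, and the job is handed in when it is done.

```bash
mkdir -p pics
cat > h.py <<'E'
import numpy as np, cv2
from bench import ctrl, imaging, finder
def snap(c,fn=None):
    d=imaging.get_image(c)
    if fn: cv2.imwrite('pics/'+fn,d['frame'][:,:,::-1])
    return d
def pix2z(d,uv,z):
    K=np.array(d['intrinsics']);T=np.array(d['pose'])
    r=T[:3,:3]@np.linalg.solve(K,[uv[0],uv[1],1.]);o=T[:3,3]
    return o+r*(z-o[2])/r[2]
def proj(d,p):
    K=np.array(d['intrinsics']);T=np.array(d['pose'])
    q=K@(T[:3,:3].T@(np.array(p)-T[:3,3]));return q[:2]/q[2]
def tri(obs):
    A=np.zeros((3,3));b=np.zeros(3)
    for d,uv in obs:
        K=np.array(d['intrinsics']);T=np.array(d['pose'])
        r=T[:3,:3]@np.linalg.solve(K,[uv[0],uv[1],1.]);r/=np.linalg.norm(r)
        M=np.eye(3)-np.outer(r,r);A+=M;b+=M@T[:3,3]
    return np.linalg.solve(A,b)
def spots(l,c):
    return [(np.round([s['point'][1]*640,s['point'][0]*480],1),round(s['conf'],2)) for s in finder.spot_point(l,c)[:4]]
E
python3 - <<'E'
from h import *
s=ctrl.get_state();print(s['time'],s['position'],s['tool_rot'],s['ft_force'])
Z=dict(jig=0,pivot=.105,strap_peg=.11,lever_end=.17,card_pack=.042,staple_box=0,glue_stick=0,tape_measure=0,pad=.063)
D={}
for c in ['scene','top']:
    d=D[c]=snap(c,c+'0.png');print(c,np.round(d['pose'],3).tolist())
    for l,z in Z.items():
        print(l,[(u.tolist(),cf,np.round(pix2z(d,u,z),3).tolist()) for u,cf in spots(l,c)])
a=cv2.imread('pics/scene0.png');b=cv2.imread('pics/top0.png')
E
```

```text
0.0 [0.19804667 0.61855905 0.24345506] [-4.84621089e-01 -3.10379711e+00  2.99994697e-03] [-0.1591614  -0.53286226  0.26469498]
scene [[-0.2, 0.601, -0.774, 1.401], [0.98, 0.107, -0.17, 0.104], [-0.02, -0.792, -0.61, 0.818], [0.0, 0.0, 0.0, 1.0]]
jig [([359.8, 306.2], 0.6, [0.552, 0.011, 0.0])]
pivot [([358.0, 285.2], 0.87, [0.609, 0.012, 0.105])]
strap_peg [([416.3, 274.3], 0.77, [0.567, 0.111, 0.11]), ([251.2, 297.8], 0.67, [0.679, -0.163, 0.11]), ([392.9, 294.1], 0.66, [0.626, 0.075, 0.11]), ([203.4, 292.3], 0.65, [0.68, -0.249, 0.11])]
lever_end [([331.1, 253.6], 0.74, [0.609, -0.036, 0.17]), ([252.5, 297.6], 0.2, [0.739, -0.138, 0.17])]
card_pack [([358.4, 285.3], 0.71, [0.539, 0.005, 0.042]), ([295.8, 290.2], 0.62, [0.574, -0.11, 0.042]), ([366.0, 287.4], 0.57, [0.542, 0.02, 0.042])]
staple_box [([230.1, 263.7], 0.69, [0.473, -0.278, -0.0])]
glue_stick [([252.7, 294.6], 0.76, [0.557, -0.204, 0.0]), ([201.0, 292.5], 0.48, [0.57, -0.308, 0.0])]
tape_measure [([201.0, 292.1], 0.89, [0.569, -0.308, 0.0])]
pad [([387.4, 294.9], 0.39, [0.579, 0.063, 0.063]), ([363.9, 288.7], 0.17, [0.57, 0.019, 0.063])]
top [[-0.025, -0.976, 0.216, 0.297], [-1.0, 0.026, 0.001, -0.068], [-0.006, -0.215, -0.976, 1.322], [0.0, 0.0, 0.0, 1.0]]
jig [([272.2, 215.1], 0.69, [0.63, 0.017, 0.0]), ([270.7, 249.6], 0.55, [0.552, 0.021, 0.0])]
pivot [([270.9, 213.9], 0.72, [0.606, 0.013, 0.105])]
strap_peg [([222.9, 229.1], 0.81, [0.576, 0.111, 0.11])]
lever_end [([291.8, 192.3], 0.86, [0.632, -0.033, 0.17])]
card_pack [([274.2, 250.9], 0.77, [0.541, 0.011, 0.042]), ([334.6, 264.0], 0.61, [0.509, -0.116, 0.042])]
staple_box [([408.2, 284.6], 0.86, [0.467, -0.276, 0.0])]
glue_stick [([377.2, 244.7], 0.66, [0.557, -0.213, 0.0])]
tape_measure [([417.4, 240.1], 0.64, [0.565, -0.302, 0.0])]
pad [([220.2, 230.1], 0.29, [0.585, 0.123, 0.063])]
```

View pics/scene0.png

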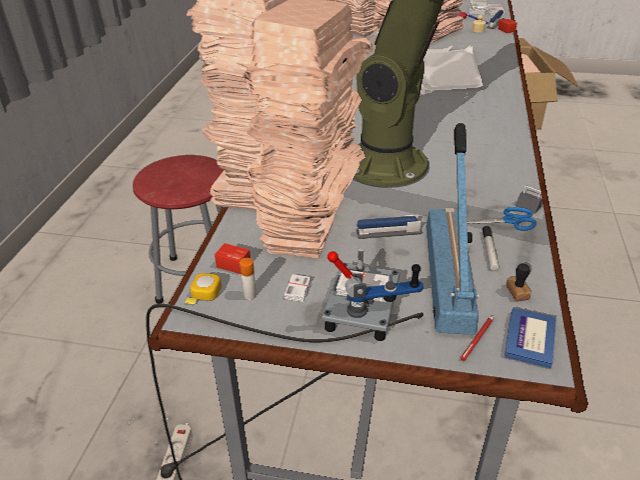

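View pics/top0.png

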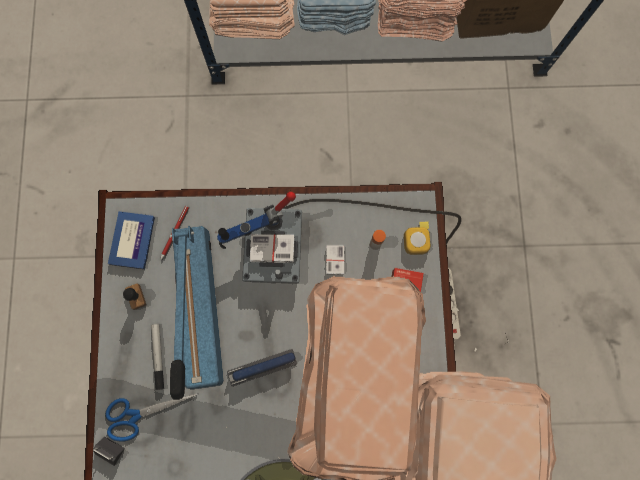

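Scene view: the jig is at about (358,300), the strap peg at (416,274) and the red lever ball at (331,254). The smaller look-alike card pack is at (296,288), outside the jig. A cutter with a raised arm stands just left of the jig, around (460,130–290), and the cloth stack is in front on the right.

Candidates:
- **Peg:** the black peg at scene (416,274) / top (223,229) is the one wanted. Others are the cutter handle (460,135), the stamp (518,275) and the stop pin (360,262).
- **Lever:** the red ball at (331,254) is the one wanted. The others are the red box (232,258) and the red pen (478,338).

Next I'll triangulate these points and the obstacles, and check one crop.

Run:
```python
from h import *
s=snap('scene');t=snap('top')
for n,a,b in [('pivot',(358,285.2),(270.9,213.9)),('peg',(416.3,274.3),(222.9,229.1)),('ball',(331.1,253.6),(291.8,192.3)),('cutter handle end',(460,127),(177,395)),('handle base',(464,290),(190,232))]:
    p=tri([(s,a),(t,b)]);print(n,p.round(3),proj(s,p).round(0),proj(t,p).round(0))
for uv in [(310,281),(290,470),(422,281)]: print('stack top',pix2z(t,uv,.47).round(3))
for uv in [(268,243),(318,255),(360,165)]: print('stack scene z0',pix2z(s,uv,0).round(3))
for uv in [(176,230),(208,228),(218,382)]: print('cutter',pix2z(t,uv,0.03).round(3))
# jig plate corners
for uv in [(247,208),(301,209),(300,281),(243,279)]: print('plate',pix2z(t,uv,.042).round(3))
for l in ['lever_end','strap_peg','pivot','jig','strap','lever']:
    for c in ['scene','top']:
        print(l,c,[(u.tolist(),f) for u,f in spots(l,c)] if l not in('strap','lever') else [np.round(np.array(x['point'])[::-1]*[640,480]).tolist() for x in finder.trace(l,c)[:2]])
a=cv2.resize(s['frame'][235:350,300:500],None,fx=4,fy=4,interpolation=2)
b=cv2.resize(t['frame'][170:300,160:360],(800*13//20*20//20,int(130*2.6)),interpolation=2)
cv2.imwrite('pics/crop1.png',a[:,:,::-1]);
from scipy.spatial.transform import Rotation as R
print(R.from_rotvec(ctrl.get_state()['tool_rot']).as_matrix().round(2))
```

```text
pivot [0.607 0.013 0.103] [358. 285.] [271. 214.]
peg [0.574 0.11  0.116] [416. 274.] [223. 229.]
ball [ 0.628 -0.033  0.185] [331. 254.] [292. 192.]
cutter handle end [0.257 0.167 0.249] [460. 127.] [177. 395.]
handle base [0.576 0.189 0.092] [460. 290.] [186. 232.]
stack top [ 0.415 -0.065  0.47 ]
stack top [ 0.166 -0.032  0.47 ]
stack top [ 0.411 -0.222  0.47 ]
stack scene z0 [ 0.389 -0.217 -0.   ]
stack scene z0 [ 0.411 -0.099  0.   ]
stack scene z0 [ 0.02  -0.062  0.   ]
cutter [0.595 0.224 0.03 ]
cutter [0.598 0.155 0.03 ]
cutter [0.273 0.131 0.03 ]
plate [0.637 0.069 0.042]
plate [ 0.632 -0.048  0.042]
plate [ 0.475 -0.042  0.042]
plate [0.482 0.078 0.042]
lever_end scene [([331.7, 254.3], 0.58)]
lever_end top [([290.6, 194.5], 0.57)]
strap_peg scene [([415.3, 276.1], 0.61)]
strap_peg top [([222.6, 229.8], 0.79)]
pivot scene []
pivot top [([273.1, 215.2], 0.89)]
jig scene [([362.0, 305.7], 0.61)]
jig top [([270.2, 248.3], 0.82)]
strap scene [[374.0, 287.0], [363.0, 296.0]]
strap top [[259.0, 225.0]]
lever scene [[347.0, 277.0]]
lever top [[278.0, 208.0]]
[[-0.95  0.3   0.  ]
 [ 0.3   0.95  0.  ]
 [-0.    0.   -1.  ]]
```

View pics/crop1.png

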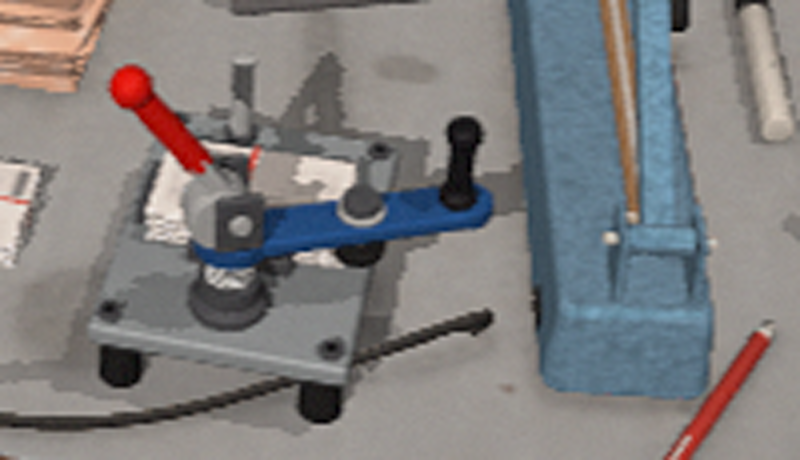

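The crop confirms the blue strap with its black peg, open to the left, the red ball lever raised, and the white pack in the nest under the strap. I measured:

| Item | x | y | z |
|---|---|---|---|
| Pivot | 0.606 | 0.013 | 0.105 |
| Peg | 0.574 | 0.111 | – |
| Ball | 0.628 | -0.033 | 0.185 |

The peg radius comes out at 103 mm, which fits the 105 mm given. I'll approach from the left with the jaws closed.

```bash
python3 -m jog '[[[-4.3,-2.2,-0.4,0,0,0,0],[-4.3,-2.2,-0.4,0,0,0,0],[-4.3,-2.2,-0.4,0,0,0,0],[-4.3,-2.2,-0.4,0,0,0,0],[-4.3,-2.2,-0.4,0,0,0,0],[-4.3,-2.2,-0.4,0,0,0,0],[-4.3,-2.2,-0.4,0,0,0,0],[-4.3,-2.2,-0.4,0,0,0,0],[-4.3,-2.2,-0.4,0,0,0,0],[-4.3,-2.2,-0.4,0,0,0,0],[-4.3,-2.2,-0.4,0,0,0,0],[0,0,0,0,0,0,0]]]' 20
python3 -m jog '[[[0,0,0,0,0,-6,0],[0,0,0,0,0,-6,0],[0,0,0,0,0,-5.5,0],[0,0,0,0,0,0,0]]]'
python3 - <<'E'
from h import *
s=ctrl.get_state();print({k:np.round(v,3).tolist() for k,v in s.items()})
d=snap('scene','s2.png')
E
```

```text
time: 2.9
position: [0.5802, 0.2355, 0.2892]
tool_rot: [0.504, 3.096, -0.006]
ft_force: [0.1, -0.1, 0.3]
grip_width: 0.029
time: 3.3
position: [0.5747, 0.2446, 0.2886]
tool_rot: [-0.006, -3.142, -0.0]
ft_force: [-0.4, 0.3, -0.3]
grip_width: 0.006
{'time': 3.3, 'joint_positions': [-0.63, 0.249, 0.227, 1.461, -0.056, 1.438, 1.165], 'qd': [-0.004, -0.002, 0.01, 0.0, -0.002, 0.001, -0.083], 'joint_torque': [0.129, -44.466, 1.954, -31.538, 0.043, 0.085, 0.665], 'position': [0.575, 0.245, 0.289], 'tool_rot': [-0.006, -3.142, -0.0], 'ft_force': [-0.429, 0.296, -0.305], 'torque': [0.037, 0.025, -0.02], 'grip_width': 0.006}
```

View pics/s2.png

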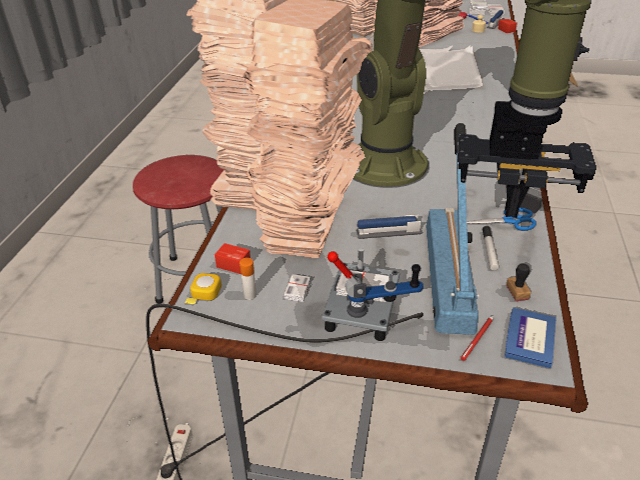

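The scene view shows the gripper at the upper right, (525,160), clear of everything. Its body is long along y and the tool axes are now aligned (x = -X, y = +Y, z = down). Next I'll go to the far (+x) side of the peg and descend.

```bash
python3 -m jog '[[[-1,-2.9,0,0,0,0,0],[-1,-2.9,0,0,0,0,0],[-1,-2.9,0,0,0,0,0],[-1,-2.8,0,0,0,0,0],[0,0,4,0,0,0,0],[0,0,4,0,0,0,0],[0,0,4,0,0,0,0],[0,0,4,0,0,0,0],[0,0,0,0,0,0,0]]]'
python3 - <<'E'
from h import *
s=ctrl.get_state();print(s['position'].round(4) if hasattr(s['position'],'round') else s['position'],np.round(s['joint_positions'],2))
d=snap('scene');a=cv2.resize(d['frame'][150:350,290:490],(800,800),interpolation=2)[200:]
cv2.imwrite('pics/s3.png',a[:,:,::-1])
t=snap('top');print(spots('strap_peg','top'),spots('strap_peg','scene'))
E
```

```text
time: 4.25
position: [0.61, 0.1286, 0.1225]
tool_rot: [-0.01, -3.131, 0.005]
ft_force: [-0.9, -0.2, 0.1]
grip_width: 0.006
[0.61   0.1286 0.1225] [-0.48  0.36  0.28  1.67 -0.11  1.14  1.4 ]
[(array([223. , 230.6]), 0.78), (array([415.8, 241.1]), 0.46)] [(array([416.2, 275.6]), 0.63)]
```

View pics/s3.png

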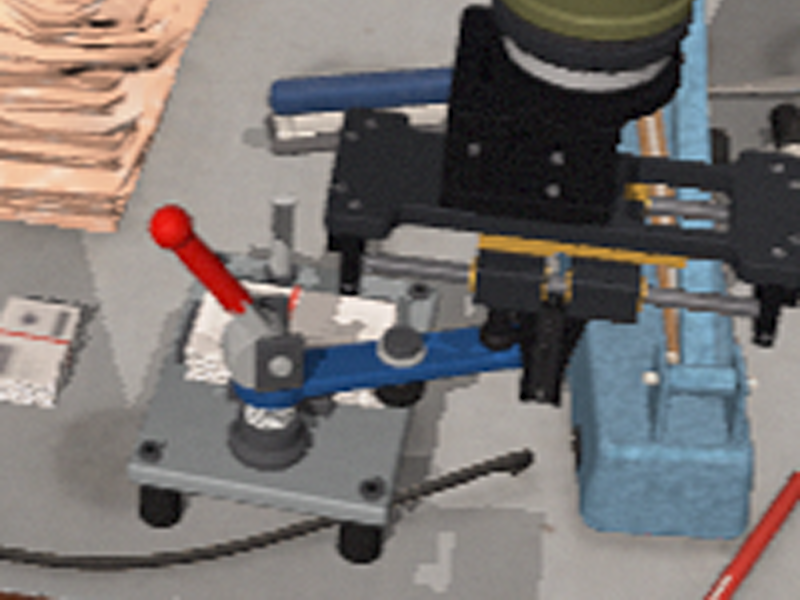

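The fingertips are down on the far side of the peg, which is hidden just behind the finger at crop (500,330). The lever and its ball are clear of the body. I'll push in small steps, starting with the first leg up to contact.

```bash
python3 -m jog '[[[0,0,0,0,0,0,0],[0,0,0,0,0,0,0]]]'; python3 -m jog '[[[0.7,-0.3,0,0,0,0,0],[0.7,-0.3,0,0,0,0,0],[0.6,-0.2,0,0,0,0,0],[0.6,-0.2,0,0,0,0,0],[0.6,-0.2,0,0,0,0,0],[0.6,-0.2,0,0,0,0,0],[0.6,-0.2,0,0,0,0,0],[0,0,0,0,0,0,0]]]'
```

```text
time: 4.65
position: [0.6155, 0.1295, 0.1307]
tool_rot: [0.007, 3.138, 0.002]
ft_force: [-0.5, 0.1, 0.2]
grip_width: 0.007
time: 5.45
position: [0.5696, 0.113, 0.1287]
tool_rot: [-0.007, -3.141, -0.0]
ft_force: [0.4, 0.1, 0.0]
grip_width: 0.008
```

```bash
python3 -m jog '[[[0.6,-0.3,0,0,0,0,0],[0.6,-0.3,0,0,0,0,0],[0.6,-0.3,0,0,0,0,0],[0.6,-0.3,0,0,0,0,0],[0.6,-0.4,0,0,0,0,0],[0,0,0,0,0,0,0]]]'
python3 - <<'E'
from h import *
d=snap('scene');a=cv2.resize(d['frame'][150:350,290:490],(800,800),interpolation=2)[200:]
cv2.imwrite('pics/s4.png',a[:,:,::-1])
for c in('scene','top'):
  snap(c)
  for l,z in(('strap_peg',.11),('lever_end',.183)): print(c,l,[(u.tolist(),f,pix2z(d if c=='scene' else snap('top'),u,z).round(3).tolist()) for u,f in spots(l,c)])
E
```

```text
time: 6.05
position: [0.539, 0.0971, 0.1285]
tool_rot: [-0.008, -3.14, -0.0]
ft_force: [-0.1, 0.3, 0.5]
grip_width: 0.008
scene strap_peg [([401.2, 259.3], 0.78, [0.529, 0.081, 0.11])]
scene lever_end [([337.5, 261.8], 0.57, [0.644, -0.019, 0.183])]
top strap_peg [([236.4, 250.4], 0.48, [0.531, 0.083, 0.11])]
top lever_end [([283.4, 187.5], 0.51, [0.639, -0.017, 0.183])]
```

View pics/s4.png

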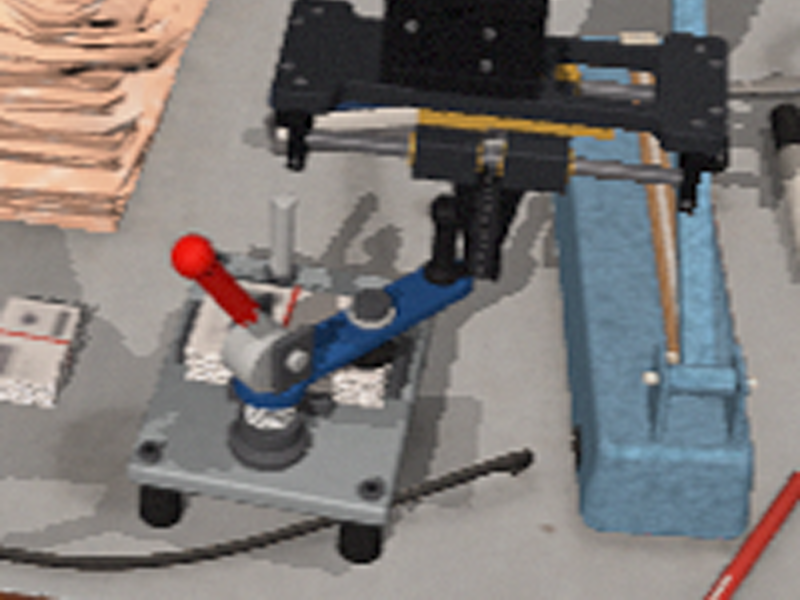

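The strap is turning as planned: peg at crop (442,240), about (0.530, 0.082), with the lever still raised. I'll carry on round to the stop.

```bash
python3 -m jog '[[[0.6,-0.6,0,0,0,0,0],[0.6,-0.6,0,0,0,0,0],[0.5,-0.6,0,0,0,0,0],[0.5,-0.7,0,0,0,0,0],[0.3,-0.6,0,0,0,0,0],[0.3,-0.6,0,0,0,0,0],[0.3,-0.6,0,0,0,0,0],[0.3,-0.6,0,0,0,0,0],[0.2,-0.5,0,0,0,0,0],[0,0,0,0,0,0,0]]]'
python3 - <<'E'
from h import *
for i in range(2):
  for c in('scene','top'):
    d=snap(c)
    for l,z in(('strap_peg',.11),('lever_end',.183)): print(c,l,[(u.tolist(),f,pix2z(d,u,z).round(3).tolist()) for u,f in spots(l,c)])
print(ctrl.get_state()['ft_force'])
E
```

```text
time: 7.5
position: [0.5037, 0.0426, 0.1285]
tool_rot: [-0.009, -3.141, 0.001]
ft_force: [-0.3, 0.5, 0.3]
grip_width: 0.006
scene strap_peg [([374.0, 250.1], 0.62, [0.511, 0.029, 0.11])]
scene lever_end [([350.9, 267.9], 0.6, [0.656, 0.005, 0.183])]
top strap_peg []
top lever_end [([410.3, 281.2], 0.75, [0.45, -0.252, 0.183]), ([274.0, 181.1], 0.65, [0.652, 0.001, 0.183])]
scene strap_peg [([373.2, 247.2], 0.92, [0.503, 0.026, 0.11]), ([252.4, 296.2], 0.73, [0.675, -0.162, 0.11])]
scene lever_end [([350.6, 266.8], 0.76, [0.653, 0.004, 0.183]), ([358.9, 285.7], 0.6, [0.696, 0.024, 0.183])]
top strap_peg []
top lever_end [([271.2, 180.5], 0.89, [0.653, 0.006, 0.183])]
[ 0.54902392  0.26004474 -0.09685626]
```

Peg at about (0.503, 0.026), with no force rise yet. I'll creep in -y to the stop.

```bash
for i in 1; do python3 -m jog '[[[0,-0.2,0,0,0,0,0],[0,-0.2,0,0,0,0,0],[0,0,0,0,0,0,0]]]'; done; python3 -m jog '[[[0,-0.2,0,0,0,0,0],[0,-0.1,0,0,0,0,0],[0,0,0,0,0,0,0]]]'
```

```text
time: 8.4
position: [0.5037, 0.0396, 0.1285]
tool_rot: [-0.007, -3.141, -0.0]
ft_force: [-0.6, 0.6, 0.1]
grip_width: 0.01
time: 8.7
position: [0.5039, 0.0365, 0.1285]
tool_rot: [-0.007, -3.142, -0.0]
ft_force: [-1.1, 0.5, 1.1]
grip_width: 0.004
```

```bash
python3 -m jog '[[[0,-0.2,0,0,0,0,0],[0,-0.1,0,0,0,0,0],[0,0,0,0,0,0,0]]]'; python3 -m jog '[[[0,-0.1,0,0,0,0,0],[0,-0.1,0,0,0,0,0],[0,0,0,0,0,0,0]]]'
python3 - <<'E'
from h import *
d=snap('scene');a=cv2.resize(d['frame'][150:350,290:490],(800,800),interpolation=2)[200:]
cv2.imwrite('pics/s5.png',a[:,:,::-1])
print(spots('strap_peg','scene'))
E
```

```text
time: 9.0
position: [0.504, 0.0342, 0.1286]
tool_rot: [0.007, 3.142, 0.001]
ft_force: [-1.0, 3.2, 0.5]
grip_width: 0.004
time: 9.3
position: [0.5039, 0.0339, 0.1286]
tool_rot: [0.005, 3.141, 0.004]
ft_force: [-1.8, 7.5, 0.6]
grip_width: 0.005
[(array([367.9, 247.8]), 0.65)]
```

View pics/s5.png

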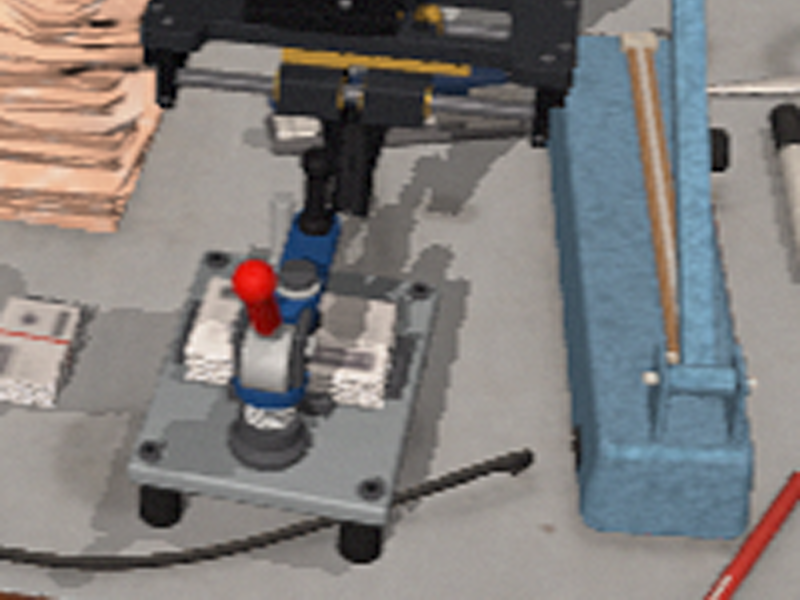

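The strap lies along the jig axis over the pack, peg at crop (318,190), against the stop pin. Side force rose to 7.5 N without the tool moving, so it is on the stop. I'll back off, rise and relocate the lever.

```bash
python3 -m jog '[[[0,1,0,0,0,0,0],[0,1.5,0,0,0,0,0],[0,1,-2,0,0,0,0],[0,1,-4,0,0,0,0],[0,1,-4,0,0,0,0],[0,1,-2,0,0,0,0],[0,0,0,0,0,0,0],[0,0,0,0,0,0,0]]]'
python3 - <<'E'
from h import *
for i in range(2):
  s=snap('scene');t=snap('top')
  for l,z in(('strap_peg',.11),('lever_end',.183),('pivot',.105)):
    a=spots(l,'scene');b=spots(l,'top');print(l,a[:2],b[:2])
    if a and b: print(tri([(s,a[0][0]),(t,b[0][0])]).round(4))
    if b: print('  top@z',pix2z(t,b[0][0],z).round(4))
  # red ball by colour
  for n,d,(x0,x1,y0,y1) in(('scene',s,(325,370,250,300)),('top',t,(255,300,160,225))):
    h=cv2.cvtColor(d['frame'],cv2.COLOR_RGB2HSV);m=((h[...,0]<8)|(h[...,0]>172))&(h[...,1]>170)&(h[...,2]>90)
    v,u=np.where(m[y0:y1,x0:x1]);print(n,len(u),(u+x0).mean(),(u+x0).min(),(u+x0).max(),(v+y0).min(),(v+y0).max())
E
```

```text
time: 10.2
position: [0.5044, 0.097, 0.2485]
tool_rot: [0.006, 3.141, -0.001]
ft_force: [-0.6, -1.1, -1.0]
grip_width: 0.008
strap_peg [(array([371.8, 247.3]), 0.8), (array([352.8, 269.3]), 0.24)] [(array([266.6, 262. ]), 0.73)]
[0.5054 0.0231 0.1114]
  top@z [0.5058 0.0224 0.11  ]
lever_end [(array([350.9, 268. ]), 0.77)] [(array([270.3, 182.1]), 0.84), (array([406.8, 282.8]), 0.57)]
[0.6516 0.0066 0.1796]
  top@z [0.6502 0.0082 0.183 ]
pivot [(array([356.5, 286.1]), 0.74), (array([353.3, 270.8]), 0.56)] [(array([271.3, 213.9]), 0.66)]
[0.6074 0.011  0.1016]
  top@z [0.6063 0.0122 0.105 ]
scene 144 353.9166666666667 348 359 265 283
top 138 270.1159420289855 266 274 178 205
strap_peg [(array([367.7, 247.4]), 0.82), (array([356.4, 287.2]), 0.66)] [(array([268.8, 261.7]), 0.72)]
[0.5062 0.0171 0.111 ]
  top@z [0.5063 0.018  0.11  ]
lever_end [(array([352.4, 270.5]), 0.69), (array([367.3, 247.3]), 0.6)] [(array([269.2, 180.5]), 0.53)]
[0.6554 0.0092 0.1778]
  top@z [0.6535 0.0103 0.183 ]
pivot [(array([357.3, 286.4]), 0.73)] [(array([271.2, 214.3]), 0.61)]
[0.6068 0.0118 0.1004]
  top@z [0.6055 0.0124 0.105 ]
scene 140 353.84285714285716 348 359 265 283
top 139 270.1007194244604 266 274 178 205
```

Ball at about (0.652, 0.009, 0.180) and pivot at (0.607, 0.012). That puts the lever about 59° above level, so it is still raised. I'll hover over the ball and check the arm's clearance to the cloth stack before pressing.

```bash
python3 -m jog '[[[-3,-1,0,0,0,0,0],[-3,-1.6,0,0,0,0,0],[-3,-2,0,0,0,0,0],[-3,-2.1,0,0,0,0,0],[-2.9,-2.2,0,0,0,0,0],[0,0,0,0,0,0,0],[0,0,0,0,0,0,0],[0,0,0,0,0,0,0]]]'
python3 - <<'E'
from h import *
print(np.round(ctrl.get_state()['joint_positions'],2))
s=snap('scene');t=snap('top')
a=cv2.resize(s['frame'][0:300,180:480],(600,600));b=t['frame'][170:480,220:420]
b=cv2.resize(b,(387,600))[:, :200]
cv2.imwrite('pics/s6.png',np.hstack([a,cv2.resize(t['frame'][180:480,250:350],(200,600))])[:,:,::-1])
E
```

```text
time: 11.8
position: [0.6523, 0.0082, 0.2485]
tool_rot: [-0.005, -3.141, -0.001]
ft_force: [-0.8, -0.4, -0.1]
grip_width: 0.006
[-0.35  0.33  0.38  1.45 -0.12  1.38  1.6 ]
```

View pics/s6.png

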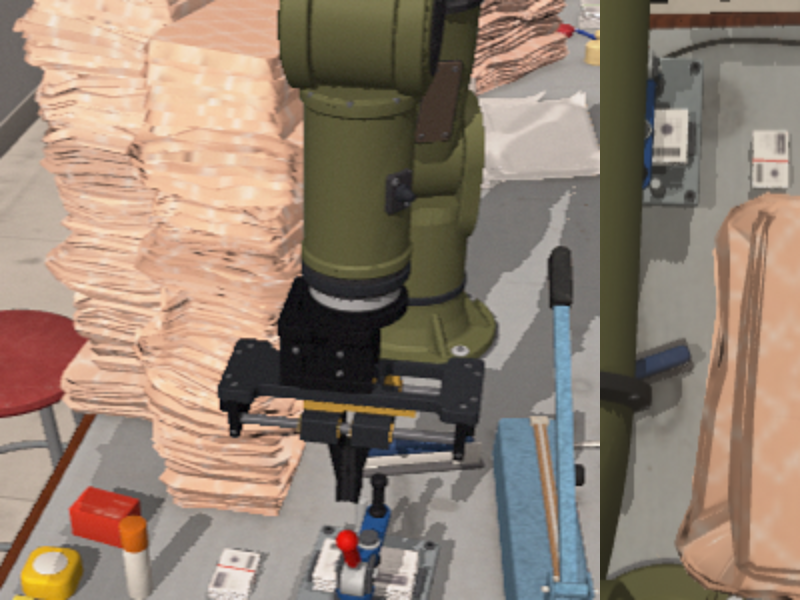

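The arm passes clear to the left of the stack, with a gap visible in the top strip at columns 640–690. The fingers are above the red ball at (347,540). I'll descend and press along the arc.

```bash
python3 -m jog '[[[0,0,1.7,0,0,0,0],[0,0,1.7,0,0,0,0],[-0.1,0,0.4,0,0,0,0],[-0.2,0,0.4,0,0,0,0],[-0.3,0,0.4,0,0,0,0],[-0.4,0,0.4,0,0,0,0],[-0.4,0,0.4,0,0,0,0],[0,0,0,0,0,0,0]]]'
```

```text
time: 12.7
position: [0.6695, 0.007, 0.1959]
tool_rot: [0.007, 3.136, 0.0]
ft_force: [3.4, -0.2, 4.2]
grip_width: 0.004
```

```bash
python3 -m jog '[[[-0.4,0,0.4,0,0,0,0],[-0.3,0,0.4,0,0,0,0],[-0.3,0,0.5,0,0,0,0],[-0.2,0,0.5,0,0,0,0],[-0.2,0,0.5,0,0,0,0],[-0.2,0,0.5,0,0,0,0],[-0.2,0,0.5,0,0,0,0],[-0.1,0,0.5,0,0,0,0],[0,0,0,0,0,0,0]]]'
python3 - <<'E'
from h import *
s=snap('scene');a=cv2.resize(s['frame'][200:320,290:450],(800,600),interpolation=2);cv2.imwrite('pics/s7.png',a[:,:,::-1])
print(spots('lever_end','scene'),spots('strap_peg','scene'))
E
```

```text
time: 13.6
position: [0.6849, 0.007, 0.155]
tool_rot: [-0.007, -3.139, 0.0]
ft_force: [-0.8, -1.1, -0.2]
grip_width: 0.005
[(array([346.8, 309.1]), 0.56)] [(array([368.2, 247.5]), 0.55)]
```

View pics/s7.png

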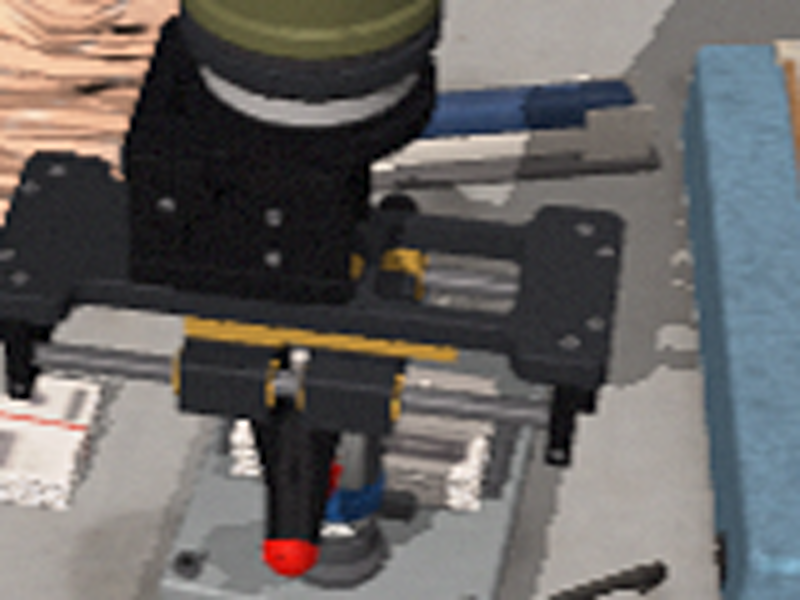

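The ball is under the fingertips at crop (290,555) and the lever is most of the way down. I'll keep pressing to the lower stop.

```bash
python3 -m jog '[[[-0.2,0,0.4,0,0,0,0],[-0.2,0,0.4,0,0,0,0],[-0.2,0,0.4,0,0,0,0],[0,0,0.3,0,0,0,0],[0,0,0.3,0,0,0,0],[0,0,0,0,0,0,0]]]';python3 -m jog '[[[0,0,0.2,0,0,0,0],[0,0,0.1,0,0,0,0],[0,0,0,0,0,0,0]]]'
```

```text
time: 14.35
position: [0.692, 0.0069, 0.1382]
tool_rot: [0.007, 3.141, -0.0]
ft_force: [-0.0, 0.6, 0.5]
grip_width: 0.007
time: 14.65
position: [0.6922, 0.0069, 0.1364]
tool_rot: [0.007, 3.141, 0.0]
ft_force: [-0.3, 0.3, 4.0]
grip_width: 0.005
```

```bash
python3 -m jog '[[[0,0,0.2,0,0,0,0],[0,0,0.1,0,0,0,0],[0,0,0,0,0,0,0]]]';python3 -m jog '[[[0,0,0.2,0,0,0,0],[0,0,0,0,0,0,0],[0,0,0,0,0,0,0]]]'
```

```text
time: 14.95
position: [0.6924, 0.0068, 0.1356]
tool_rot: [0.007, 3.139, 0.001]
ft_force: [-3.5, 0.3, 13.0]
grip_width: 0.006
time: 15.25
position: [0.6925, 0.0068, 0.1351]
tool_rot: [0.007, 3.139, 0.002]
ft_force: [-5.9, 0.8, 19.3]
grip_width: 0.005
```

The tool has stopped at z = 0.135 with 19 N, so this is the lower stop, and the height matches a level lever. I'll lift off, retreat and inspect.

```bash
python3 -m jog '[[[0,0,-1,0,0,0,0],[0,0,-3,0,0,0,0],[0,0,-4,0,0,0,0],[0,0,-4,0,0,0,0],[0,3,-2,0,0,0,0],[1,4,0,0,0,0,0],[1,4,0,0,0,0,0],[1,4,0,0,0,0,0],[1,4,0,0,0,0,0],[1,3,0,0,0,0,0],[0,0,0,0,0,0,0],[0,0,0,0,0,0,0]]]'
python3 - <<'E'
from h import *
s=snap('scene');t=snap('top')
for l in('lever_end','strap_peg','pivot','card_pack','staple_box','glue_stick','tape_measure'):
    a=spots(l,'scene');b=spots(l,'top');print(l,a[:1],b[:1])
    if a and b: print(tri([(s,a[0][0]),(t,b[0][0])]).round(4))
a=cv2.resize(s['frame'][230:350,190:440],(800,384),interpolation=2);b=cv2.resize(t['frame'][170:300,230:440],(349,216),interpolation=2)
c=np.zeros((600,800,3),np.uint8);c[:384]=a;c[384:,:349]=b
cv2.imwrite('pics/s8.png',c[:,:,::-1])
E
```

```text
time: 16.45
position: [0.6421, 0.228, 0.2698]
tool_rot: [-0.003, -3.14, 0.001]
ft_force: [-0.2, -0.6, 1.2]
grip_width: 0.006
lever_end [(array([348.8, 315.9]), 0.74)] [(array([273.5, 173.6]), 0.68)]
[0.6912 0.0074 0.109 ]
strap_peg [(array([368.4, 251.8]), 0.7)] [(array([268.1, 264.1]), 0.89)]
[0.5035 0.019  0.0985]
pivot [(array([355.3, 282.6]), 0.76)] [(array([272. , 214.4]), 0.56)]
[0.6049 0.0088 0.1073]
card_pack [(array([297., 291.]), 0.7)] [(array([331.7, 261.3]), 0.92)]
[ 0.5244 -0.1163 -0.0058]
staple_box [(array([232.5, 265.2]), 0.81)] [(array([408.7, 281.4]), 0.91)]
[ 0.4735 -0.2753 -0.0028]
glue_stick [(array([248.8, 295.5]), 0.75)] [(array([374.8, 241.8]), 0.63)]
[ 0.5633 -0.2089  0.0021]
tape_measure [(array([201.3, 292.6]), 0.74)] [(array([416.8, 238.5]), 0.55)]
[ 5.695e-01 -3.042e-01 -5.000e-04]
```

View pics/s8.png

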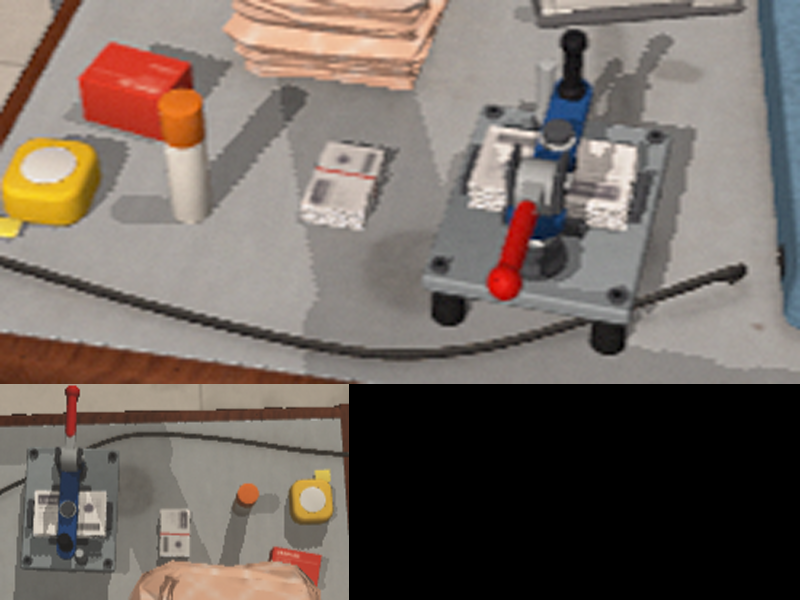

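The lever is level, with the ball at (505,283) in the picture, about (0.691, 0.007, 0.109). The strap lies over the pack against the pin, the peg has dropped, and the pack and bystanders are in place. Handing in.

```bash
python3 -c "
from bench import close_job;print(close_job())"
```

```text
the job is handed in; nothing more can be done
None
```

The pack is clamped and the job is handed in, at about 16.5 s of the 58 s allowed. The hand-in gave no verdict.

- **Strap:** With the lever raised, I pushed the peg round with closed fingers until it met its stop. There the side force rose to 7.5 N and the tool stopped moving.
- **Lever:** I then pressed the red lever down along its arc to its lower stop, with 19 N at the end. After that I lifted clear to the left.
- **Last checks:** The ball is at z ≈ 0.109 m, which matches a level lever. The peg is about 12 mm lower than before by a rough camera estimate (7 mm nominal). The strap lies against the stop pin.
- **Pack and bystanders:** The pack looked undisturbed in its nest. The staple box, glue stick and tape measure are within about 1 cm of where I first measured them, which is within the scatter of the detector.
- **Disagreement:** In the last check the detector's top "card_pack" was the small look-alike pack beside the jig. So I judged the clamped pack by eye from the picture, not by measurement.

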